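# Brake lever check: stops short of the bar

### The job

Check the long brake lever (not the short one): with the backs of your fingers, press it from the outside towards its rubber grip until it comes up against its stop, hold it there for a second, then let it spring fully out again. Then press it in to its stop a second time and finish the program while still holding it there, so that the gap left between lever and bar can be measured. Do not pinch or force the lever, and do not touch the handlebars or the short lever and its stand, and do not move the tools and tins lying around.

Things in the scene. Friction and masses are not known exactly. Their poses are not given: they have to be found in the camera images.
- long_pivot (a point): the long brake lever, a bare aluminium blade 150 mm from pivot to tip, 10 mm thick, 16 mm tall, with an 18 mm ball at its tip; level, 100 mm above the table, standing on the robot's side of its bar. Origin on the vertical pivot at mid height of the blade; the blade runs straight along its own -y; its +x points towards the bar (the way it is pressed), and its outer face, the one to press, lies at x = -5 mm. It turns with the lever.
- long_pad (a point): the middle of the place to press: on the outer face of the long blade, 115 mm from the pivot, at mid height; axes as those of the blade. At least 80 mm of air below it to the stand's base plate.
- long_lever (a joint): turn of the long lever: 0 rad at rest (fully out), 0.24 at its hard stop (fully in). A spring drives it out: about 2 N at the pad to start it, about 4.5 N just before the stop, which is then rigid. Growing values turn it counterclockwise seen from above. Forcing it means pushing with more than 40 N.
- long_bar: handlebar of the long lever: fixed horizontal steel tube 22 mm thick with a ribbed rubber grip 30 mm thick, axis 100 mm above the table, along its own y from -128 to +97 mm, grip at -y. Origin on the table below the axis; the lever's pivot is at (-48, 25, 100) mm. At rest the blade leans out 0.14 rad from parallel; at the stop 16 mm of air is left to the grip at the pad, 10 mm at the ball.
- short_stand: the other stand, to be left alone: like the long lever's (dark steel base plate 100 x 155 x 10 mm, grey clamp block 119 mm high with 5 mm screws on top, bar and grip) but with a short two-finger lever only 92 mm long. Origin on the table below the bar's axis, 25 mm towards the grip end from the pivot, bar along its y, lever on its -x side.
- oil_bottle: plastic oil bottle with a red spout, 39 mm thick, 128 mm tall, loose; origin under its middle
- screw_tin: white tin with lid, 51 mm thick, 42 mm tall, loose; origin under its middle
- caliper: steel caliper lying flat, 70 x 200 x 12 mm, loose; origin under its middle
- driver_yellow: screwdriver with yellow handle lying flat, 23 x 166 x 23 mm, loose; origin under its middle
- polish_tin: round tin with blue lid, 69 mm thick, 28 mm tall, loose; origin under its middle

How it is judged:
On the way, in this order (a step that is already met when the one before it is completed fails the run):
1. the long lever is pressed in to its stop by the fingers and held for a second (value of joint long_lever above 0.22 rad and contact force between the fingers and long_lever above 2 N), for 0.8 s.
2. the long lever has come fully out again (value of joint long_lever below 0.03 rad), for 0.2 s.
3. the long lever is pressed in to its stop again (all of step 1), for 0.2 s.
At the end, for the whole second after the job is handed in: the fingers hold the long lever against its stop (joint above 0.22 of 0.24 rad) with 2 to 40 N (all of step 3 and contact force between the fingers and long_lever below 40 N); the arm keeps its last pose, push and grip.
It fails at once if the long lever is forced (over 40 N) (contact force between any of the fingers, the arm and long_lever above 40 N).
It fails at once if the long lever is pinched or hooked from behind: the space between the finger pads is at or behind the blade while the fingers touch it (x of the grasp point in the frame of long_pivot above -0.007 m and contact force between the fingers and long_lever above 1 N).
It fails at once if the robot touches the long lever's handlebar (contact force between any of the fingers, the arm and long_bar above 1 N).
It fails at once if the robot touches the short lever or its stand (contact force between any of the fingers, the arm and short_stand above 1 N).
It fails at once if a tool or container lying around is moved by more than 10 mm (distance of any of oil_bottle, screw_tin, caliper, driver_yellow, polish_tin from where it was at the start of the episode above 0.01 m).
It also fails if it takes over 40 s, if anything falls off the work surface, if the arm or the gripper's body presses on something with over 40 N, if the wrist force passes 120 N, or if a joint passes its speed limit or range.

### The arm

A 7-joint arm with a two-finger parallel gripper is mounted at the origin on a cart in front of the work surface, level with it; the furniture and walls round the work are solid. World frame = base frame: x ahead of the robot, y to its left, z up, the work surface at z = 0. Lengths are in m, angles in rad, forces in N, time in s.
With the tool pointing down it reaches from about 0.35 to 0.9 m from the base axis. Payload 7.2 kg.
Tool frame: the origin (TCP) lies at the very end of the fingers, on their centre line; the grasp point (between the pads) lies 19 mm behind it (bot.hold_point_z is the distance from the TCP to the grasp point, in m); z points along the fingers, y is the line along which they close (so a half turn about z gives the same grasp; the last joint's range is limited). The gripper opens to 85 mm and grips with 20 to 120 N. Pads are 22 mm wide; open, the fingers measure 114 mm over their backs; the gripper's body (76 mm by 85 mm) begins 54 mm behind the grasp point. The pads swing forward as they close: fully open they stand 13 mm farther back than shut.
Start: joints at [-1.29, 0.411, -0.013, 1.596, 0.006, 1.134, -0.082], TCP at [0.214, 0.587, 0.231] pointing down, gripper open.
Joint ranges: [-2.95, 2.95], [-0.29, 1.99], [-1.47, 1.44], [0.14, 2.54], [-1.03, 4.17], [0.13, 1.85], [-2.86, 2.86]. Speed limits (rad/s): [2.39, 2.39, 3.01, 3.01, 3.14, 3.14, 3.14].

### API

Orientations are given as a unit quaternion [x, y, z, w].
In Python, from workcell import bot gives the robot as it stands.
- The arm moves only by the shell command python3 -m crank 'ROWS' [FORCE]. ROWS is JSON, one flat list of numbers, 7 for each row, row after row: the closure, from 0 (fully open) to 1 (shut), then the shift along the tool's x, y, z in cm, then the turn, a rotation vector about the tool's x, y, z in rad. A call has 1 to 10 rows; each row shifts and turns the commanded pose from where the row before left it, along the tool's axes as they then stand; what a row does not reach is not made up. A row lasts 1/8 s, in which the tool goes at most 62.5 mm and 10.7 degrees, less where a joint would pass 70% of its speed; a pose out of reach is approached as far as the arm can. A call is refused whole if a number of a shift passes 6.25 or a number of a turn 0.188, either way. A call with a gripper value outside its range is refused whole. The fingers move at their own pace and stop on an object; FORCE is the grip in N (left out, the last holds). Time passes only in rows, so rows that do not move let the fingers close. It gives the time, the measured TCP pose, the force, the opening and the grip force at its end, in the units of the state.
- bot.get_state(): the state, without advancing time (a new reading comes with each control period).
- bot.grab_frame(name): name is "scene" or "top"; returns the picture (384x512x3 uint8, red, green, blue); there is no depth.
- bot.camera_params(name): a dict with "fovy" (degrees; the focal length in pixels is half the picture's height over the tangent of half this angle, whatever the lens; pixels are square), "cx", "cy" (the principal point, pixels), "world_from_camera" (4x4, takes a point from camera to world coordinates). Camera axes: x right, y up, looking along -z (the intrinsics and any distortion apply to the point x, -y, -z); pixel columns grow to the right and rows downward; lengths in m; the calibration is good to about 2 mm. A picture is of the moment at which its call begins. camera_params takes no time and is no camera call.
- bot.sign_off(): hands the job in; it is judged then, once.
The state is a dict: "time_s": time; "joint_pos": joint angles; "qd": joint speeds; "effort": joint torques, N m; "tcp_pos": TCP position; "eef_rot": TCP orientation; "wrist_force": force on the tool from outside, world axes, zero at the start; "wrist_torque": the same for the moment, N m; "finger_gap": finger opening in m; "grasp_force": force on a finger pad.
Only numpy, scipy, OpenCV 4.12 (cv2) and the standard library are available. Lean on these libraries where they do the work, as an engineer would, in place of code of your own. Each camera call takes 0.05 s, during which the arm holds its last target. There are 200 camera calls.

## Working session

There is one attempt and no reset: what is moved stays moved. The work goes in short steps, Python scripts to look and compute and a shell command to move; the robot and the scene stay as the last step left them, time stands still between calls to the robot, and variables do not carry over. Pictures are saved under pics/ and viewed, at most 10 in all, crops included, and the job is handed in when it is done.

```bash
mkdir -p pics; python3 - <<'E'
from workcell import bot
import cv2
for n in("scene","top"):
    cv2.imwrite(f"pics/{n}0.png",bot.grab_frame(n)[:,:,::-1]); p=bot.camera_params(n); print(n,p)
s=bot.get_state();print(s["tcp_pos"],s["eef_rot"],s["time_s"],s["wrist_force"],bot.hold_point_z)
E
```

```text
scene {'fovy': 45.88242792496217, 'cx': 258.84011255778233, 'cy': 194.8623927710153, 'world_from_camera': array([[ 0.90043889,  0.22339822, -0.37323321,  0.11268626],
       [-0.43446336,  0.50380448, -0.74660742, -0.90905317],
       [ 0.0212458 ,  0.83443052,  0.55070349,  0.76916314],
       [ 0.        ,  0.        ,  0.        ,  1.        ]])}
top {'fovy': 52.16786513704561, 'cx': 256.7870818565667, 'cy': 191.4416377766256, 'world_from_camera': array([[-0.00314293,  0.98036752, -0.19715386,  0.39629831],
       [-0.99961136, -0.00854115, -0.02653641, -0.04927068],
       [-0.02769935,  0.19699383,  0.98001336,  0.93500336],
       [ 0.        ,  0.        ,  0.        ,  1.        ]])}
[0.21347226 0.58693801 0.23054215] [ 1.73501029e-01  9.84833413e-01 -7.29967590e-04 -9.20609698e-05] 0.1 [ 0.77399552 -0.38021357  0.67151092] 0.0187
```

View pics/scene0.png

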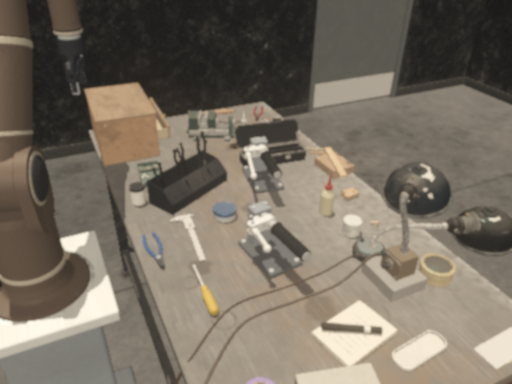

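View pics/top0.png

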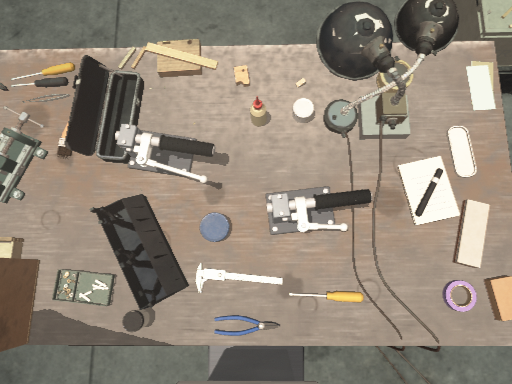

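The top view shows the long lever on the left stand: pivot near (140,155), ball near (205,180). The short lever is on the right stand at (295..345, 210..228). I'll enlarge both views of the long stand.

```bash
python3 - <<'E'
import cv2,numpy as np
a=cv2.imread("pics/top0.png")[110:200,100:230]; b=cv2.imread("pics/scene0.png")[120:210,220:320]
a=cv2.resize(a,None,fx=6,fy=6,interpolation=cv2.INTER_CUBIC);cv2.imwrite("pics/top_z.png",a)
cv2.imwrite("pics/scene_z.png",cv2.resize(b,None,fx=6,fy=6,interpolation=cv2.INTER_CUBIC))
E
```

```text
(no output)
```

View pics/top_z.png

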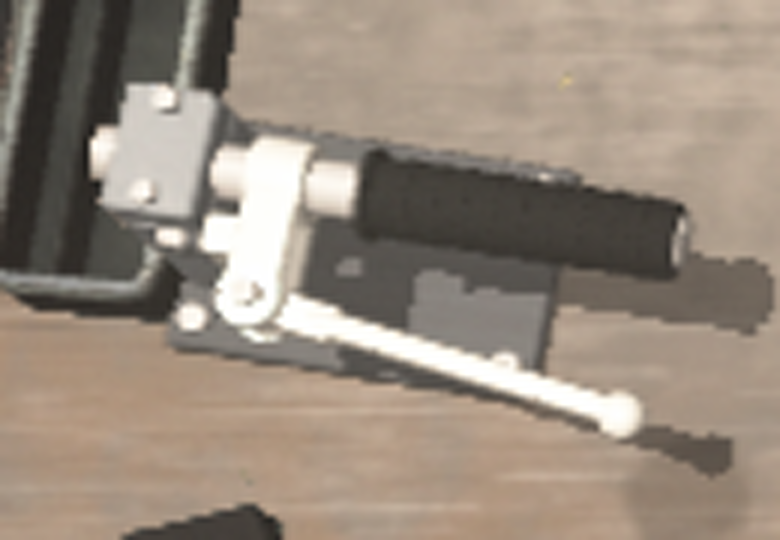

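View pics/scene_z.png

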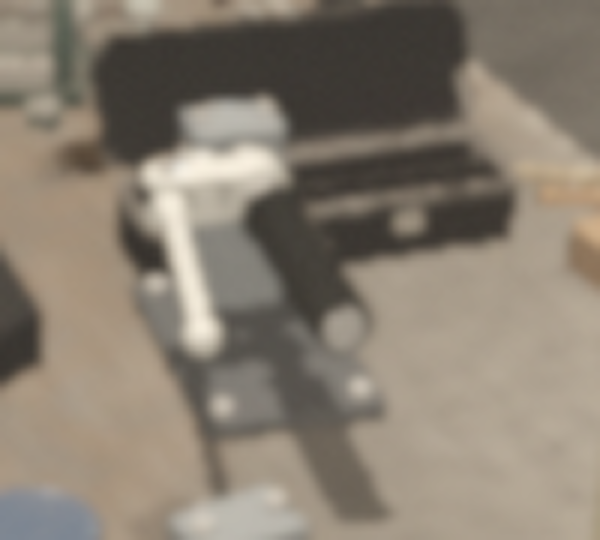

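```bash
cat > h.py <<'E'
import numpy as np
from workcell import bot
def ray(n,u,v):
    p=bot.camera_params(n); f=192/np.tan(np.radians(p["fovy"]/2)); T=p["world_from_camera"]
    d=T[:3,:3]@np.array([(u-p["cx"])/f,-(v-p["cy"])/f,-1]); return T[:3,3],d
def onz(n,u,v,z):
    o,d=ray(n,u,v); return o+d*(z-o[2])/d[2]
E
python3 - <<'E'
from h import *
b=onz("top",203.7,178.8,.1); p=onz("top",141.3,159.2,.112)
print("ball",b,onz("scene",253.8,175.8,.1),"piv",p,np.linalg.norm((b-p)[:2]))
q=onz("top",147.5,162,.108);print("blade start",q)
for u,v in((160,139.5),(214,150)):print("grip",onz("top",u,v,.1))
d=(b-p)[:2]; y=-d/np.linalg.norm(d); print("yaw of blade",np.arctan2(-y[0],y[1]))
x=np.array([y[1],-y[0]]);print("x",x,"pad",b[:2]+.035*y-.005*x)
for n,u,v,z in(("bag",125,195,.05),("bagR",187,290,.05),("bagtop",150,195,.1),("polish",215,227,.028)):print(n,onz("top",u,v,z))
from scipy.spatial.transform import Rotation as R
print(R.from_quat(bot.get_state()["eef_rot"]).as_matrix())
E
```

```text
ball [0.59359962 0.08982214 0.1       ] [0.59602338 0.09312828 0.1       ] piv [0.63628737 0.22646401 0.112     ] 0.14315461421306908
blade start [0.63090124 0.21367474 0.108     ]
grip [0.68527447 0.19061811 0.1       ]
grip [0.65922968 0.06834775 0.1       ]
yaw of blade -0.3027992819200518
x [ 0.9545055 -0.2981933] pad [0.59926386 0.1247208 ]
bag [0.56858191 0.28062103 0.05      ]
bagR [0.3542761  0.12914122 0.05      ]
bagtop [0.55838212 0.20680827 0.1       ]
polish [0.4953058  0.07271935 0.028     ]
[[-9.39794769e-01  3.41739087e-01 -4.34629694e-04]
 [ 3.41739355e-01  9.39793720e-01 -1.40584760e-03]
 [-7.19708178e-05 -1.46973829e-03 -9.99998917e-01]]
```

The ball is at about (0.594, 0.090) and the pivot at (0.636, 0.226), so the blade's yaw is about -0.30. I'll shut the gripper, rise, and turn 80° so that tool y points along the mean press direction.

```bash
python3 -m crank '[1,0,0,-6,0,0,0, 1,0,0,-6,0,0,0, 1,0,0,0,0,0,0.175, 1,0,0,0,0,0,0.175, 1,0,0,0,0,0,0.175, 1,0,0,0,0,0,0.175, 1,0,0,0,0,0,0.175, 1,0,0,0,0,0,0.175, 1,0,0,0,0,0,0.175, 1,0,0,0,0,0,0.175]' 20
python3 -m crank '[1,-3.8,4.2,0,0,0,0, 1,-3.8,4.2,0,0,0,0, 1,-3.8,4.2,0,0,0,0, 1,-3.8,4.2,0,0,0,0, 1,-3.8,4.2,0,0,0,0, 1,-3.8,4.2,0,0,0,0, 1,-3.8,4.2,0,0,0,0, 1,-3.8,4.2,0,0,0,0, 1,-3.8,4.2,0,0,0,0, 1,0,0,0,0,0,0]'
```

```text
time_s: 1.35
tcp_pos: [0.2135, 0.5871, 0.3508]
eef_rot: [0.769, 0.639, -0.0, 0.0]
wrist_force: [-0.6, -0.1, -0.2]
finger_gap: 0.0
grasp_force: 0.0
time_s: 2.6
tcp_pos: [0.5272, 0.1787, 0.3512]
eef_rot: [0.77, 0.638, -0.0, 0.001]
wrist_force: [-0.1, 0.5, 0.3]
finger_gap: 0.0002
grasp_force: 0.0
```

```bash
python3 -m crank '[1,-3.5,4.1,0,0,0,0, 1,0,0,5,0,0,0, 1,0,0,5,0,0,0, 1,0,0,5,0,0,0, 1,0,0,0,0,0,0, 1,0,0,0,0,0,0]'
python3 - <<'E'
from h import *
import cv2
a=bot.grab_frame("top")[110:220,100:230,::-1];b=bot.grab_frame("scene")[100:210,220:350,::-1]
i=np.vstack([cv2.resize(k,None,fx=2.7*1.0,fy=2.7,interpolation=cv2.INTER_CUBIC) for k in(a,b)])
cv2.imwrite("pics/a1.png",np.hstack([cv2.resize(k,(398,336),interpolation=cv2.INTER_CUBIC) for k in(a,b)]))
E
```

```text
time_s: 3.35
tcp_pos: [0.56, 0.1427, 0.2029]
eef_rot: [0.767, 0.642, 0.001, 0.0]
wrist_force: [0.6, -0.6, 1.0]
finger_gap: 0.0002
grasp_force: 0.0
```

View pics/a1.png

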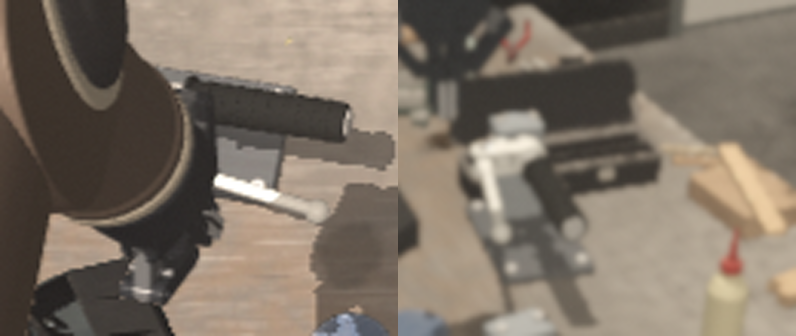

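Top view: the fingers are outside the blade, which runs from (215,182) to (320,210) in the crop. The space below them is free. I'll descend beside the pad.

```bash
python3 -m crank '[1,-1,0,2,0,0,0, 1,0,0,3,0,0,0, 1,0,0,3,0,0,0, 1,0,0,3,0,0,0, 1,0,0,1.2,0,0,0, 1,0,0,0,0,0,0, 1,0,0,0,0,0,0]'
python3 - <<'E'
from h import *
import cv2
print(bot.get_state()["tcp_pos"])
a=bot.grab_frame("top")[110:220,100:230,::-1];b=bot.grab_frame("scene")[100:210,220:350,::-1]
cv2.imwrite("pics/a2.png",np.hstack([cv2.resize(k,(398,336),interpolation=cv2.INTER_CUBIC) for k in(a,b)]))
E
```

```text
time_s: 4.32
tcp_pos: [0.5585, 0.1326, 0.0808]
eef_rot: [0.767, 0.641, 0.001, 0.0]
wrist_force: [0.4, 0.5, -0.2]
finger_gap: 0.0006
grasp_force: 0.0
[0.55852605 0.13255196 0.08078656]
```

View pics/a2.png

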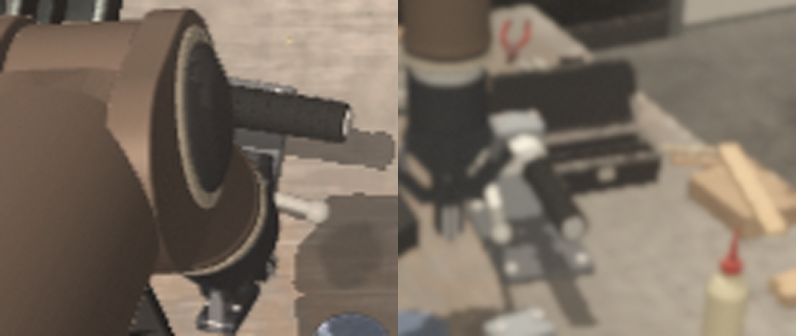

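The fingers are outside the blade with about 27 mm of gap. Now I'll advance.

```bash
python3 -m crank '[1,0,1,0,0,0,0, 1,0,1,0,0,0,0, 1,0,0.5,0,0,0,0, 1,0,0.5,0,0,0,0, 1,0,0,0,0,0,0]'
python3 -m crank '[1,0,0.4,0,0,0,0, 1,0,0.4,0,0,0,0, 1,0,0.3,0,0,0,0, 1,0,0,0,0,0,0]'
```

```text
time_s: 5.05
tcp_pos: [0.5867, 0.1268, 0.079]
eef_rot: [0.767, 0.641, -0.001, -0.0]
wrist_force: [-1.6, -0.7, 1.4]
finger_gap: 0.0002
grasp_force: 1.0
time_s: 5.55
tcp_pos: [0.5977, 0.1247, 0.0791]
eef_rot: [0.767, 0.641, -0.0, -0.0]
wrist_force: [-3.4, -1.3, -0.7]
finger_gap: 0.0
grasp_force: 1.6
```

```bash
python3 -m crank '[1,0,0.4,0,0,0,0, 1,0,0.4,0,0,0,0, 1,0,0.2,0,0,0,0, 1,0,0,0,0,0,0]'
python3 -m crank '[1,0,0.15,0,0,0,0, 1,0,0.15,0,0,0,0, 1,0,0,0,0,0,0]'
```

```text
time_s: 6.05
tcp_pos: [0.6075, 0.1231, 0.0791]
eef_rot: [0.767, 0.641, -0.0, -0.0]
wrist_force: [-5.5, -3.1, -1.2]
finger_gap: 0.0001
grasp_force: 2.3
time_s: 6.42
tcp_pos: [0.6103, 0.1226, 0.0791]
eef_rot: [0.767, 0.641, -0.0, -0.0]
wrist_force: [-4.7, -1.7, -0.0]
finger_gap: -0.0002
grasp_force: 2.5
```

```bash
python3 -m crank '[1,0,0.15,0,0,0,0, 1,0,0,0,0,0,0]'
python3 -m crank '[1,0,0.15,0,0,0,0, 1,0,0,0,0,0,0]'
python3 -m crank '[1,0,0.1,0,0,0,0, 1,0,0,0,0,0,0]'
```

```text
time_s: 6.68
tcp_pos: [0.6114, 0.1225, 0.0791]
eef_rot: [0.767, 0.642, -0.001, -0.001]
wrist_force: [-6.2, -1.0, 0.6]
finger_gap: -0.0002
grasp_force: 3.1
time_s: 6.92
tcp_pos: [0.6117, 0.1224, 0.079]
eef_rot: [0.767, 0.642, -0.001, -0.001]
wrist_force: [-10.2, -0.8, 3.3]
finger_gap: 0.0001
grasp_force: 5.2
time_s: 7.18
tcp_pos: [0.6119, 0.1224, 0.0789]
eef_rot: [0.767, 0.642, -0.002, -0.002]
wrist_force: [-13.4, -1.6, 6.2]
finger_gap: -0.0001
grasp_force: 6.6
```

The force has risen from about 5 N to 13 N while the position stands still, so the lever is at its stop. I'll hold, and check with a picture.

```bash
python3 -m crank '[1,0,0,0,0,0,0, 1,0,0,0,0,0,0, 1,0,0,0,0,0,0, 1,0,0,0,0,0,0, 1,0,0,0,0,0,0, 1,0,0,0,0,0,0, 1,0,0,0,0,0,0, 1,0,0,0,0,0,0, 1,0,0,0,0,0,0, 1,0,0,0,0,0,0]'
python3 - <<'E'
from h import *
import cv2
a=bot.grab_frame("top")[110:220,100:230,::-1];b=bot.grab_frame("scene")[100:210,220:350,::-1]
cv2.imwrite("pics/a3.png",np.hstack([cv2.resize(k,(398,336),interpolation=cv2.INTER_CUBIC) for k in(a,b)]))
E
```

```text
time_s: 8.43
tcp_pos: [0.6119, 0.1224, 0.0789]
eef_rot: [0.767, 0.642, -0.002, -0.002]
wrist_force: [-12.7, -0.8, 5.5]
finger_gap: -0.0
grasp_force: 6.6
```

View pics/a3.png

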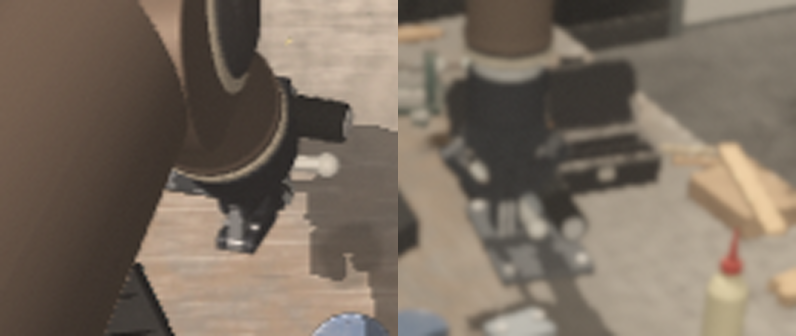

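The ball in the top view moved to (207,164) from (204,179), which is about 33 mm. That matches the full 0.24 rad. Now I'll release and clear the lever.

```bash
python3 -m crank '[1,0,-0.5,0,0,0,0, 1,0,-0.9,0,0,0,0, 1,0,-0.9,0,0,0,0, 1,0,-0.9,0,0,0,0, 1,0,-0.8,0,0,0,0, 1,0,0,0,0,0,0, 1,0,0,0,0,0,0, 1,0,0,0,0,0,0, 1,0,0,0,0,0,0]'
python3 - <<'E'
from h import *
import cv2
a=bot.grab_frame("top")[110:220,100:230,::-1];b=bot.grab_frame("scene")[100:210,220:350,::-1]
cv2.imwrite("pics/a4.png",np.hstack([cv2.resize(k,(398,336),interpolation=cv2.INTER_CUBIC) for k in(a,b)]))
E
```

```text
time_s: 9.65
tcp_pos: [0.5754, 0.129, 0.0793]
eef_rot: [0.767, 0.641, 0.0, 0.0]
wrist_force: [0.0, 0.8, 0.1]
finger_gap: -0.0001
grasp_force: 0.0
```

View pics/a4.png

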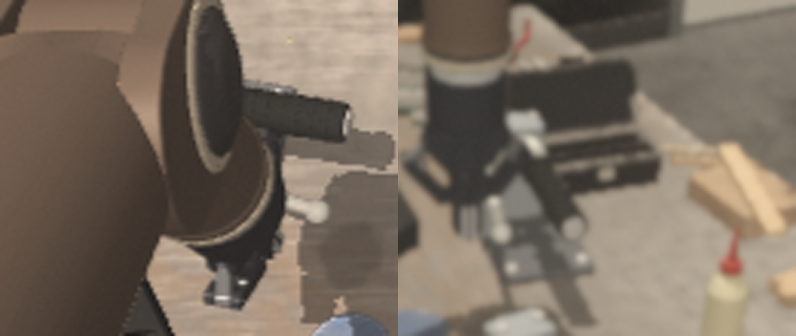

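The ball is back at (320,210) in the crop, its rest position, and the force is zero. I'll press again over the same distance.

```bash
python3 -m crank '[1,0,0.6,0,0,0,0, 1,0,0.6,0,0,0,0, 1,0,0.6,0,0,0,0, 1,0,0.6,0,0,0,0, 1,0,0.6,0,0,0,0, 1,0,0.4,0,0,0,0, 1,0,0.3,0,0,0,0, 1,0,0,0,0,0,0]'
python3 -m crank '[1,0,0.15,0,0,0,0, 1,0,0.15,0,0,0,0, 1,0,0,0,0,0,0, 1,0,0,0,0,0,0]'
```

```text
time_s: 10.75
tcp_pos: [0.6111, 0.1221, 0.0789]
eef_rot: [0.767, 0.641, -0.001, -0.0]
wrist_force: [-5.9, -1.6, 1.7]
finger_gap: 0.0001
grasp_force: 2.5
time_s: 11.25
tcp_pos: [0.6118, 0.1219, 0.0788]
eef_rot: [0.767, 0.642, -0.002, -0.002]
wrist_force: [-12.6, -1.8, 6.4]
finger_gap: 0.0004
grasp_force: 6.3
```

The lever is against its stop again, at about 13 N. I'll hold briefly and hand in.

```bash
python3 -m crank '[1,0,0,0,0,0,0, 1,0,0,0,0,0,0, 1,0,0,0,0,0,0, 1,0,0,0,0,0,0]'; python3 -c "
from workcell import bot
print(bot.sign_off())"
```

```text
time_s: 11.75
tcp_pos: [0.6118, 0.1219, 0.0787]
eef_rot: [0.767, 0.642, -0.002, -0.002]
wrist_force: [-11.2, -1.2, 6.4]
finger_gap: -0.0004
grasp_force: 6.3
the job is handed in; nothing more can be done
None
```

I pressed the long lever to its stop and held it for over a second, let it spring fully out, then pressed it in again and handed the job in at about 12 s with it held there at roughly 13 N; sign-off returned no verdict.

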